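Re-pin the chip press

TASK

Couple the bench chip press again: take the clevis pin from its wooden holder and stand it in the upper knuckle of the press, slide the pusher plate slowly towards the knuckles until you feel the pin drop through the hidden eye of the drawbar, then press the pin fully home so that its collar sits on the knuckle. Go gently: never force the pin against the drawbar, and leave the garlic, the tin and the mug where they are.

Things in the scene. Friction and masses are not known exactly. Their poses are not given: they have to be found in the camera images.
- press: White bench chip press fixed to the worktop, base plate 94 x 420 x 8 mm, long in its y. Origin on the worktop under the pin axis, z up. Pin axis: two steel knuckles 44 mm square, one above the other, with a sleeve (top z 45 mm) from y -106 to +62 mm. Drive housing y 59 to 89 mm (top z 54), crank on the +x side; cutter frame y -299 to -313 mm, top z 67.
- pin_axis (a point): Centre of the upper knuckle's hole at its top face, 61 mm above the worktop; the knuckle is 20 mm deep, its vertical hole 14 mm wide, mouth chamfered 2 mm. Axes as the press.
- slot (a point): Point on the pin axis 33 mm above the worktop, in the slot between the knuckles, where the drawbar's flat steel eye (z 27 to 39 mm, 28 mm wide in x, hole 14.5 mm, sharp rim) slides along y, out of sight. A pin let down before the holes line up rests on solid eye with its tip 39 mm above the worktop and is kept upright by the upper knuckle.
- low_mouth (a point): Mouth of the lower knuckle's hole (14 mm, chamfered) on the pin axis, 26 mm above the worktop. A spring ball in it stops the dropped pin with its tip about 16 to 21 mm above the worktop, before it is home; a push down of 4 to 9 N takes it past.
- pusher: Upright aluminium pusher plate of the press, 64 mm wide (x), 12 mm thick (y), 66 mm high; origin at its centre, 46 mm above the worktop, axes as the press. Slides along y (friction about 2.5 N, travel 64 mm) with drawbar and eye. Starts 198 to 210 mm on the -y side of the pin axis and must go in +y. Pin and drawbar must not press on each other with more than 30 N.
- push_face (a point): Middle of the pusher's free face, the -y side towards the cutter, to push in +y. The eye is screwed on by an unknown amount: the holes meet somewhere between 15 and 63 mm of push from the start, and no position tells where. Pushed slowly (about 15 mm/s) the pin drops into the eye by its weight and the plate then stops dead against it.
- pin: Loose steel clevis pin, 50 to 80 g, 88 mm long, upright in the holder at the start. Origin at its tip, z up along it. 12 mm shank, tip tapered over 2 mm to 9.6 mm, 50 mm from tip to the underside of a 24 mm collar 4 mm thick; above it a black grip 34 mm high, 12 mm in the pin's x, 20 mm in its y. Home: collar on the upper knuckle, tip 11 mm above the worktop.
- pin_grip (a point): Point in the pin's black grip, 77 mm above the tip, 23 mm above the collar's top, 11 mm below the pin's top; pinch it there across the pin's x axis (12 mm).
- holder: Small beech block 46 x 46 x 33 mm, fixed, with a vertical 14 mm blind hole 25 mm deep in which the pin stands (tip 8 mm above the worktop). Origin at the centre of its underside.
- garlic: Garlic bulb, about 55 mm, bystander on the robot's side of the press. Origin at its underside.
- tin: Small food tin, 58 mm across, 72 mm high, bystander behind the press. Origin at its underside.
- mug: Striped mug with a handle, 86 x 120 x 90 mm, bystander behind the press. Origin at its underside.
Things that resemble listed ones, but are neither listed nor needed, are in the scene too. Several things have the shape of the pin; the one meant has the colours described above.

How it is judged (in metres and radians):
On the way, in this order (a step that is already met when the one before it is completed fails the run):
1. the pin stands in the upper knuckle, its tip on the eye or above it (horizontal distance between pin and pin_axis below 0.003 m and z of pin in the frame of press between 0.03 and 0.05 m), for 0.2 s.
2. the pin has gone through the drawbar's eye (horizontal distance between pin and pin_axis below 0.003 m and z of pin in the frame of press below 0.024 m), for 0.2 s.
At the end, for the whole second after the job is handed in: the pin is through both knuckles and the eye, upright within 0.06 rad, its tip within 2 mm of the pin axis and less than 13.5 mm above the worktop (collar on the knuckle within 2.5 mm), at rest (horizontal distance between pin and pin_axis below 0.002 m and z of pin in the frame of press below 0.0135 m and angle between pin's own z axis and vertical below 0.06 rad and linear speed of pin below 0.01 m/s); the robot touches nothing.
It fails at once if the pin is forced against the drawbar or its eye (over 30 N) (contact force between pin and pusher above 30 N).
It fails at once if the garlic is moved more than 25 mm (distance of garlic from where it was at the start of the episode above 0.025 m).
It fails at once if the tin is moved more than 25 mm (distance of tin from where it was at the start of the episode above 0.025 m).
It fails at once if the mug is moved more than 25 mm (distance of mug from where it was at the start of the episode above 0.025 m).
It also fails if it takes over 58 s, if anything falls off the work surface, if the arm or the gripper's body presses on something with over 40 N, if the wrist force passes 120 N, or if a joint passes its speed limit or range.

ROBOT

A 6-joint arm with a two-finger parallel gripper is mounted at the origin on a cart in front of the work surface, level with it; the furniture and walls round the work are solid. World frame = base frame: x ahead of the robot, y to its left, z up, the work surface at z = 0. Lengths are in mm, angles in rad, forces in N, time in s.
With the tool pointing down it reaches from about 425 to 1125 mm from the base axis. Payload 14.9 kg.
Tool frame: the origin (TCP) lies on the centre line of the jaws, within the pads' length; the fingertips stand 11 mm ahead of it and the grasp point (between the pads) lies 8 mm behind it; z points along the fingers, y is the line along which they close (so a half turn about z gives the same grasp; the last joint's range is limited). The gripper opens to 91 mm and grips with 3 to 60 N. Pads are 32 mm wide; open, the fingers measure 118 mm over their backs; the gripper's body (76 mm by 178 mm) begins 60 mm behind the grasp point.
Start: joints at [1.2, 0.379, 1.734, -0, 1.028, -0.033], TCP at [231.996, 660.451, 224.932] pointing down, gripper open.
Joint ranges: [-2.77, 2.77], [-0.74, 2.19], [0, 2.66], [-1.06, 4.2], [0.31, 2.87], [-3.08, 3.08]. Speed limits (rad/s): [1.89, 1.89, 2.39, 3.14, 3.14, 3.14].

INTERFACE

Orientations are given as a unit quaternion [x, y, z, w].
In Python, from plant import sensors, eyes, bot gives the robot as it stands.
- The arm moves only by the tool arm_command, never from a script. Its argument "deltas" is a list of rows, each a list of 7 numbers: the shift along the world's x, y, z in units of 30 mm (1.0 is 30 mm), then the turn, a rotation vector about the world's x, y, z in rad, then the closure in counts, from 0 (fully open) to 255 (shut). A call has exactly 5 rows; each row is the pose to reach, as a shift and turn from the pose commanded when the call began; what a row does not reach only later rows make up. A row lasts 1/12 s, in which the tool goes at most 41.7 mm and 7.16 degrees, less where a joint would pass 70% of its speed; a pose out of reach is approached as far as the arm can. A call with a gripper value outside its range is refused whole. The fingers move at their own pace and stop on an object; the grip force is fixed at half the most. Time passes only in rows, so rows that repeat a pose let the fingers close, or fill a call up. It gives the time, the measured TCP pose, the force, the opening and the grip force at its end, in the units of the state.
- sensors.state(): the state, without advancing time (a new reading comes with each control period).
- eyes.capture(name): name is "scene" or "top" or "wrist"; returns the picture (384x512x3 uint8, red, green, blue); there is no depth.
- eyes.camera_info(name): a dict with "fx", "fy", "cx", "cy" (pixels), "k1" (the pictures are not rectified: a ray, as slopes to the right and down, at radius r is drawn at 1 + k1 r^2 times it, then the intrinsics apply), "T" (4x4, takes a point from camera to world coordinates); the wrist camera has in their place "mount" (4x4, takes a point from camera to tool coordinates, whose origin is the TCP and whose axes are the flange's). Camera axes: x right, y down, z forward; pixel columns grow to the right and rows downward; lengths in mm; the calibration is good to about 2 mm. A picture is of the moment at which its call begins: read the wrist's pose just before it. camera_info takes no time and is no camera call.
- bot.hand_in(): hands the job in; it is judged then, once.
The state is a dict: "clock": time; "q": joint angles; "joint_velocities": joint speeds; "joint_torque": joint torques, N m; "tool_pos": TCP position; "tool_rot": TCP orientation; "ft_force": force on the tool from outside, world axes, zero at the start; "wrist_torque": the same for the moment, N m; "width": finger opening in mm; "gripper_force": force on a finger pad.
Only numpy, scipy, OpenCV 4.12 (cv2) and the standard library are available. Lean on these libraries where they do the work, as an engineer would, in place of code of your own. Each camera call takes 0.05 s, during which the arm holds its last target. There are 200 camera calls.

## Working session

There is one attempt and no reset: what is moved stays moved. The work goes in short steps, Python scripts to look and compute and a tool call to move; the robot and the scene stay as the last step left them, time stands still between calls to the robot, and variables do not carry over. Pictures are saved under pics/ and viewed, at most 10 in all, crops included, and the job is handed in when it is done.

Besides the shell and the picture viewer there is one more tool, called as name(argument=value, ...), one argument or row to a line, values as JSON. arm_command: Moves the arm, as the interface text tells. Its arguments: {"type":"object","properties":{"deltas":{"type":"array"}},"required":["deltas"]}

```bash
mkdir -p pics; ls
python3 - <<'E'
from plant import sensors, eyes, bot
import cv2,json,numpy as np
print(sensors.state())
for n in("scene","top","wrist"):
    im=eyes.capture(n); np.save(f'pics/{n}0.npy',im); cv2.imwrite(f'pics/{n}0.png',im[:,:,::-1]); print(n,eyes.camera_info(n))
a=cv2.imread('pics/scene0.png');b=cv2.imread('pics/top0.png')
E
```

```text
pics
{'clock': 0.0, 'q': array([ 1.19971618e+00,  3.79423829e-01,  1.73476101e+00,  1.30792703e-05,
        1.02847064e+00, -3.33197680e-02]), 'joint_velocities': array([ 0.00020363,  0.00100731, -0.00023284, -0.00081348, -0.00420925,
       -0.00027011]), 'joint_torque': array([ 2.37569077e-05, -7.63739920e+01, -4.34377313e+01,  6.50877901e-02,
        4.23826114e-02, -1.14032157e-04]), 'tool_pos': array([231.84466891, 660.10100973, 224.28735562]), 'tool_rot': array([ 1.68081882e-01,  9.85772894e-01, -5.19461645e-04, -1.12206296e-04]), 'ft_force': array([ 0.42180498, -0.18048551,  0.08703867]), 'wrist_torque': array([-0.02201802, -0.03892769,  0.01772233]), 'gripper_force': 0.0, 'width': 91.13594478094086}
scene {'fx': 392.6345551034891, 'fy': 392.6345551034891, 'cx': 250.6729342771353, 'cy': 195.1202067382389, 'k1': 0.0037300098363737713, 'T': array([[-8.86731737e-01, -3.40469939e-01,  3.12709206e-01,
         2.75979394e+02],
       [-4.61936019e-01,  6.26326145e-01, -6.27957542e-01,
         7.51762920e+02],
       [ 1.79427143e-02, -7.01281527e-01, -7.12658599e-01,
         7.23
[... 370 characters left out ...]
3152219e-03,
         1.71021599e+02],
       [-4.76912493e-03, -2.10295259e-01, -9.77626288e-01,
         1.23208485e+03],
       [ 0.00000000e+00,  0.00000000e+00,  0.00000000e+00,
         1.00000000e+00]])}
wrist {'fx': 285.34186242585963, 'fy': 285.34186242585963, 'cx': 252.88011002780962, 'cy': 192.50660370809214, 'k1': -0.05928728687111048, 'mount': array([[-1.42163883e-03, -9.57820588e-01, -2.87363359e-01,
         8.24494216e+01],
       [ 9.99998986e-01, -1.33852727e-03, -4.85686198e-04,
        -3.53588106e-01],
       [ 8.05565482e-05, -2.87363758e-01,  9.57821520e-01,
        -1.59454647e+02],
       [ 0.00000000e+00,  0.00000000e+00,  0.00000000e+00,
         1.00000000e+00]])}
```

View pics/scene0.png

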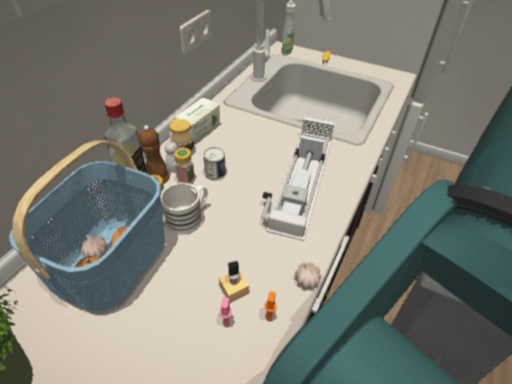

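View pics/top0.png

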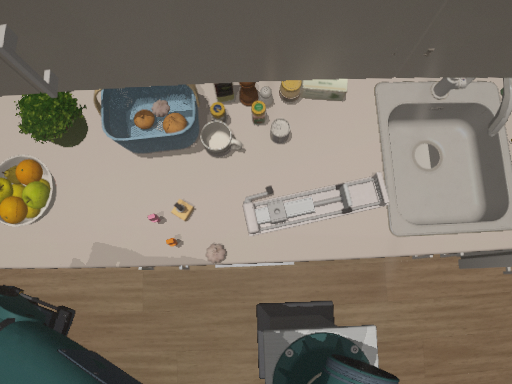

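The black-gripped pin in the beech holder is at scene (235,272) and top (181,208). Pink (226,310) and orange (271,305) are decoys of the same shape. The black one in the wooden holder fits. The press runs from (250,215), its drive housing, to (380,190), its cutter, in top; knuckle near (277,211). Next I'll view an enlarged crop.

```bash
cat > h.py <<'E'
import numpy as np,cv2
from plant import sensors,eyes,bot
from scipy.spatial.transform import Rotation as R
def cam(n,st=None):
    i=eyes.camera_info(n)
    if 'T' in i: T=i['T']
    else:
        st=st or sensors.state(); B=np.eye(4); B[:3,:3]=R.from_quat(st['tool_rot']).as_matrix(); B[:3,3]=st['tool_pos']; T=B@i['mount']
    return i,T
def proj(c,P):
    i,T=c; p=(np.linalg.inv(T)@np.append(P,1))[:3]; s=p[:2]/p[2]; s=s*(1+i['k1']*(s@s))
    return np.array([i['fx']*s[0]+i['cx'],i['fy']*s[1]+i['cy']])
def at(c,uv,z):
    i,T=c; d=(np.array(uv,float)-[i['cx'],i['cy']])/[i['fx'],i['fy']]; s=d.copy()
    for _ in range(20): s=d/(1+i['k1']*(s@s))
    r=T[:3,:3]@np.append(s,1); return T[:3,3]+r*(z-T[2,3])/r[2]
E
python3 - <<'E'
import cv2,numpy as np
t=cv2.imread('pics/top0.png');s=cv2.imread('pics/scene0.png')
a=cv2.resize(t[165:240,240:395],None,fx=5,fy=5,interpolation=2)  #775x375
b=cv2.resize(s[245:325,205:290],None,fx=2.5,fy=2.5,interpolation=2)
c=cv2.resize(t[185:250,145:235],None,fx=3,fy=3,interpolation=2)
o=np.zeros((585,775,3),np.uint8);o[:375]=a;o[380:580,:b.shape[1]]=b;o[380:575,300:300+c.shape[1]]=c
cv2.imwrite('pics/c1.png',o)
E
```

```text
(no output)
```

View pics/c1.png

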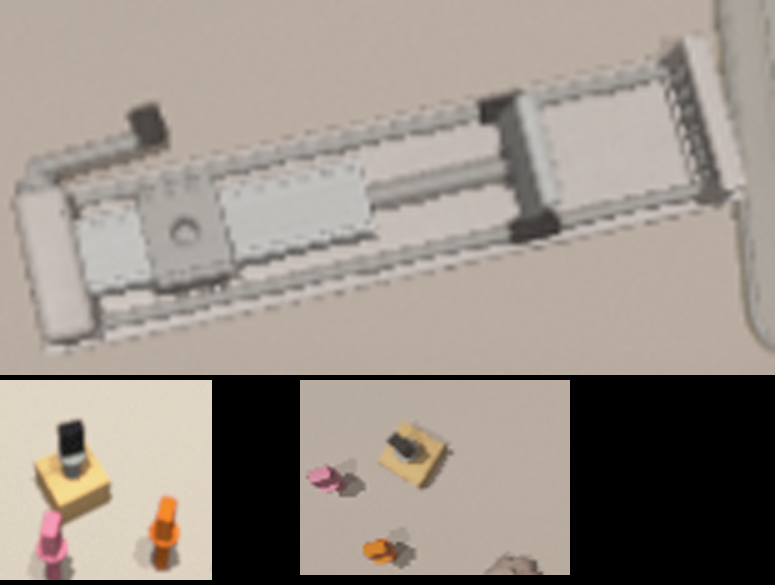

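Run:
```python
from h import *
np.set_printoptions(precision=1,suppress=True)
t=cam('top');s=cam('scene')
tc=lambda x,y:(240+x/5-.4,165+y/5-.4)
h=at(t,tc(186,231),61);print('hole',h, proj(s,h))
ends=[at(t,tc(*p),54) for p in[(45,193),(72,330)]];print('housing ends/2',np.mean(ends,0))
# housing top: y59..89; centre y 74
hc=np.mean([at(t,tc(*p),54) for p in[(20,195),(62,190),(50,340),(95,330)]],0);print('housing c',hc,np.linalg.norm(hc-h))
cf=np.mean([at(t,tc(*p),67) for p in[(685,40),(708,35),(722,195),(742,190)]],0);print('cutter',cf,np.linalg.norm((cf-h)[:2]))
d=(hc-cf)[:2];print('yaw of press y axis rel world y',np.degrees(np.arctan2(-d[0],d[1])))
pp=[at(t,tc(*p),79) for p in[(510,95),(530,93),(540,215),(560,213)]];pp=np.mean(pp,0);print('pusher',pp,np.linalg.norm((pp-h)[:2]))
print('pin top: top cam', at(t,(145+(395-300)/3-.3,185+(438-380)/3-.3),96),'scene',at(s,(205+72/2.5-.3,245+(426-380)/2.5-.3),96))
print('holder top c', at(t,(145+(413-300)/3,185+(452-380)/3),33))
for n,(x,y) in dict(l=(380,458),b=(420,487),r=(447,450),tp=(408,422)).items(): print(n,at(t,(145+(x-300)/3-.3,185+(y-380)/3-.3),33))
print('garlic',at(t,(216,253),25),'tin',at(t,(280,130),60),'mug',at(t,(217,138),80))
```

```text
hole [478.2 109.1  61. ] [294.9 192.3]
housing ends/2 [465.1 180.2  54. ]
housing c [463.9 181.2  54. ] 73.8440823704506
cutter [ 530.9 -190.9   67. ] 304.6436671701954
yaw of press y axis rel world y 10.215104983635323
pusher [510.7 -84.4  79. ] 196.1609847464304
pin top: top cam [501.6 381.   96. ] scene [495.9 376.5  96. ]
holder top c [497.3 374.6  33. ]
l [493.5 407.   33. ]
b [464.6 369.   33. ]
r [498.9 343.   33. ]
tp [527.2 380.1  33. ]
garlic [370.5 282.9  25. ] tin [712.5  88.4  60. ] mug [688.9 268.8  80. ]
```

arm_command(
  deltas=[
    [0.88,-0.95,0,0,0,0,0],
    [1.76,-1.9,0,0,0,0,0],
    [2.65,-2.85,0,0,0,0,0],
    [3.53,-3.8,0,0,0,0,0],
    [4.4,-4.73,0,0,0,0,0],
  ],
)

```text
clock: 0.57
tool_pos: [364.8, 517.0, 224.8]
tool_rot: [0.168, 0.986, -0.0, -0.0]
ft_force: [0.9, 0.8, -0.0]
width: 91.1
gripper_force: 0.0
```

arm_command(
  deltas=[
    [0.9,-0.95,0,0,0,0,0],
    [1.8,-1.9,0,0,0,0,0],
    [2.65,-2.85,0,0,0,0,0],
    [3.53,-3.8,0,0,0,0,0],
    [4.4,-4.73,0,0,0,0,0],
  ],
)

```text
clock: 0.98
tool_pos: [496.9, 374.9, 224.9]
tool_rot: [0.168, 0.986, -0.0, -0.0]
ft_force: [-0.5, 0.6, -0.2]
width: 91.6
gripper_force: 0.0
```

Run:
```python
from h import *
s=sensors.state();print(s['tool_pos'],s['tool_rot'],s['clock'],s['q'])
im=eyes.capture('wrist');c=cam('wrist',s);np.save('pics/w1s.npy',s,allow_pickle=True)
cv2.imwrite('pics/w1.png',im[:,:,::-1]);print(proj(c,[497,376,96]),proj(c,[497,376,33]))
```

```text
[496.93696087 374.94127424 224.89499604] [ 1.68087189e-01  9.85772130e-01 -4.46348762e-05 -4.39956563e-05] 0.9833 [ 6.08941212e-01  2.59528128e-01  1.89586977e+00 -2.22128412e-06
  9.86320093e-01 -6.24076033e-01]
[254.33522786 188.54513491] [254.10046389 174.87252519]
```

View pics/w1.png

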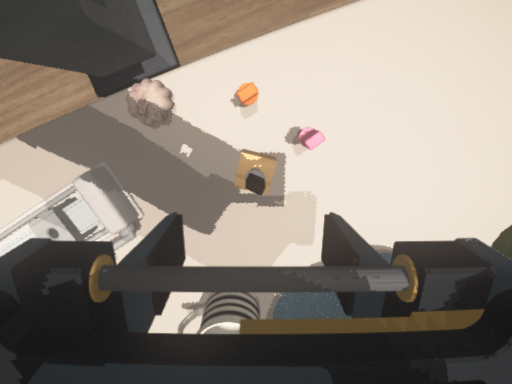

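The holder is at (256,168) and the black grip at (256,183), under the camera as predicted. The garlic is at (150,102).

Run:
```python
from h import *
s=np.load('pics/w1s.npy',allow_pickle=True).item();c=cam('wrist',s)
im=cv2.imread('pics/w1.png');g=im.max(2)
x0,y0=225,140;cr=im[y0:205,x0:290];m=(cr.max(2)<60).astype(np.uint8)
n,l,st,ce=cv2.connectedComponentsWithStats(m);k=1+np.argmax(st[1:,4]);print(st[1:],ce[1:]+[x0,y0])
p=np.argwhere(l==k)[:,::-1].astype(np.float32)
r=cv2.minAreaRect(p);b=cv2.boxPoints(r)+[x0,y0];print(b)
W=np.array([at(c,q,96) for q in b]);print(W.round(1),np.diff(W,axis=0).round(1))
hsv=cv2.cvtColor(cr,cv2.COLOR_BGR2HSV);hm=((hsv[...,1]>110)&(hsv[...,2]>60)).astype(np.uint8)
p=np.argwhere(hm)[:,::-1].astype(np.float32);b=cv2.boxPoints(cv2.minAreaRect(p))+[x0,y0];W=np.array([at(c,q,33) for q in b]);print('holder',W.round(1),W.mean(0))
big=cv2.resize(cr,None,fx=9,fy=9,interpolation=2);cv2.imwrite('pics/c2.png',big)
```

```text
Traceback (most recent call last):
ValueError: attempt to get argmax of an empty sequence
```

```bash
cat > m.py <<'E'
from h import *
s=np.load('pics/w1s.npy',allow_pickle=True).item();c=cam('wrist',s)
im=cv2.imread('pics/w1.png')
x0,y0=225,140;cr=im[y0:205,x0:290];print(cr.shape,cr.max(2).min(),im[183,256])
t=cr.max(2).min()+25;m=(cr.max(2)<t).astype(np.uint8)
n,l,st,ce=cv2.connectedComponentsWithStats(m);k=1+np.argmax(st[1:,4]);print(st[1:],ce[1:]+[x0,y0])
p=np.argwhere(l==k)[:,::-1].astype(np.float32)
b=cv2.boxPoints(cv2.minAreaRect(p))+[x0,y0];print(b)
W=np.array([at(c,q,96) for q in b]);print(W.round(1),np.diff(W,axis=0).round(1))
hsv=cv2.cvtColor(cr,cv2.COLOR_BGR2HSV);hm=((hsv[...,1]>110)&(hsv[...,2]>60)).astype(np.uint8)
p=np.argwhere(hm)[:,::-1].astype(np.float32);b=cv2.boxPoints(cv2.minAreaRect(p))+[x0,y0];W=np.array([at(c,q,33) for q in b]);print('holder',W.round(1),W.mean(0))
cv2.imwrite('pics/c2.png',cv2.resize(cr,None,fx=9,fy=9,interpolation=2))
E
python3 m.py
```

```text
(65, 65, 3) 60 [55 60 68]
[[ 21  33  19  22 287]] [[254.92682927 183.45993031]]
[[243.00000381 186.        ]
 [250.00000381 172.        ]
 [267.20000076 180.59999847]
 [260.20000076 194.59999847]]
[[490.4 365.7  96. ]
 [478.7 377.7  96. ]
 [493.3 391.5  96. ]
 [505.3 379.6  96. ]] [[-11.7  11.9   0. ]
 [ 14.6  13.8   0. ]
 [ 12.  -11.9   0. ]]
holder [[443.9 357.   33. ]
 [443.9 357.   33. ]
 [443.9 357.   33. ]
 [443.9 357.   33. ]] [443.94162604 356.97920882  33.        ]
```

View pics/c2.png

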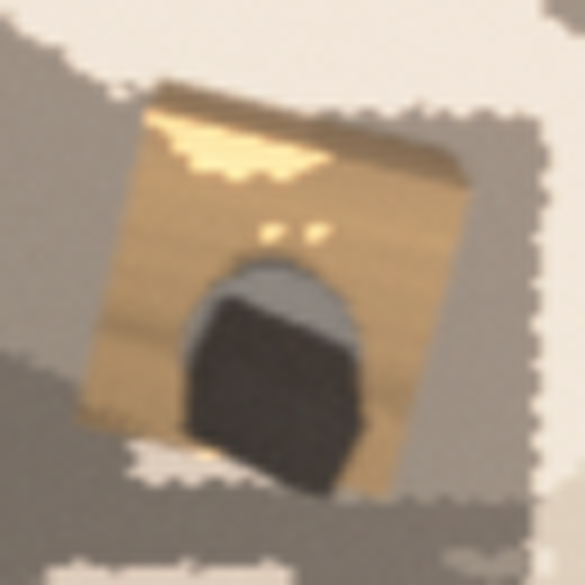

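Close-up shows the black grip over the steel collar in the beech block: the grip's far top edge runs from crop (190,425) to (325,495), and the holder's top centre is at (271,304).

Run:
```python
from h import *
np.set_printoptions(precision=1,suppress=True)
s=np.load('pics/w1s.npy',allow_pickle=True).item();c=cam('wrist',s)
f=lambda x,y,z:at(c,(225+x/9-.44,140+y/9-.44),z)
def ang(a,b): d=b-a; return np.linalg.norm(d),np.degrees(np.arctan2(d[1],d[0]))
print('top far edge',ang(f(190,425,96),f(325,495,96)), 'bottom near edge',ang(f(230,297,62),f(355,350,62)))
print('grip c',f(281,413,96))
H=[f(*p,33) for p in[(145,110),(468,190),(390,495),(80,420)]];print('holder',np.mean(H,0),[ang(H[i],H[(i+1)%4]) for i in range(4)])
q=R.from_quat(s['tool_rot']).as_matrix();print('tool y ang',np.degrees(np.arctan2(q[1,1],q[0,1])))
# collar centre: ellipse left x185,right 362 at z=62
print('collar',f(273,358,62))
h=np.array([478.2,109.1]);print('hole px',proj(c,[478.2,109.1,61]))
```

```text
top far edge (np.float64(17.95630405858955), np.float64(42.18916025697037)) bottom near edge (np.float64(17.58114300121119), np.float64(47.0979619721029))
grip c [494.3 378.5  96. ]
holder [495.7 377.2  33. ] [(np.float64(45.91749071552174), np.float64(56.590501439115705)), (np.float64(45.30225711705583), np.float64(-32.372985170292026)), (np.float64(45.55095587176259), np.float64(-123.58505384456818)), (np.float64(45.17085451465814), np.float64(148.0953390395274))]
tool y ang 70.6467546205805
collar [495.9 377.2  62. ]
hole px [ 52.8 234.5]
```

arm_command(
  deltas=[
    [0,0.03,-0.3,0,0,0.12,128],
    [-0.02,0.06,-0.6,0,0,0.24,128],
    [-0.05,0.09,-1.0,0,0,0.36,128],
    [-0.05,0.09,-1.5,0,0,0.48,128],
    [-0.05,0.09,-2.0,0,0,0.6,128],
  ],
)

```text
clock: 1.45
tool_pos: [494.5, 379.3, 164.4]
tool_rot: [-0.134, 0.991, 0.0, 0.0]
ft_force: [0.6, -0.3, -0.9]
width: 60.4
gripper_force: 0.0
```

arm_command(
  deltas=[
    [0,0,-0.2,0,0,0.12,128],
    [0,0,-0.4,0,0,0.24,128],
    [0,0,-0.6,0,0,0.36,128],
    [0,0,-0.8,0,0,0.48,128],
    [0,0,-0.8,0,0,0.51,128],
  ],
)

```text
clock: 1.87
tool_pos: [493.8, 379.0, 139.6]
tool_rot: [-0.38, 0.925, -0.0, -0.001]
ft_force: [0.7, -0.4, -0.1]
width: 45.6
gripper_force: 0.0
```

Run:
```python
from h import *
s=sensors.state();print(s['tool_pos'],s['tool_rot'],s['clock'],s['q'],s['width'])
im=eyes.capture('wrist');c=cam('wrist',s);np.save('pics/w2s.npy',s,allow_pickle=True)
print([proj(c,[495.5,377.5,z]).round(1) for z in(33,62,96)])
cv2.imwrite('pics/w2.png',im[:,:,::-1]); cv2.imwrite('pics/w2c.png',cv2.resize(im[100:300,150:350,::-1],None,fx=3,fy=3,interpolation=2))
```

```text
[493.83183318 378.96867227 139.55434273] [-3.80004800e-01  9.24984051e-01 -2.23966220e-04 -8.98488166e-04] 1.8667 [ 6.17120765e-01  3.72370264e-01  1.92905046e+00 -4.21329443e-05
  8.42023627e-01 -1.73325080e+00] 45.562678516114
[array([250.1, 195.3]), array([249.8, 205.1]), array([249.4, 219.6])]
```

View pics/w2c.png

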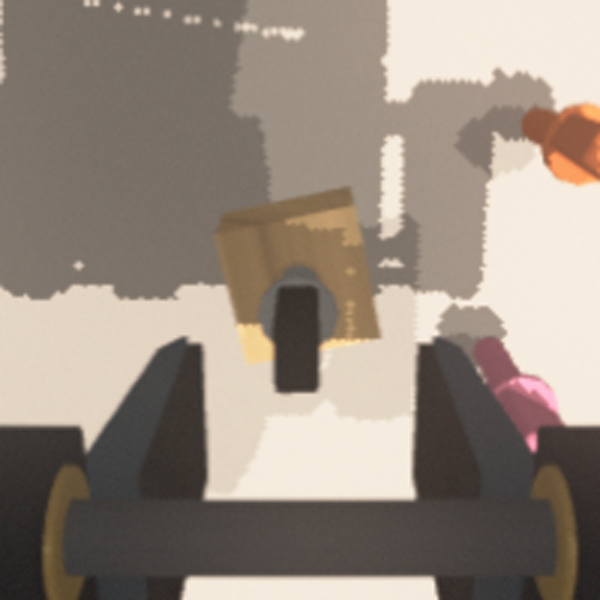

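Grip is centred at about crop (297,340) between the fingers (gap centre 309), faces parallel to the pads. I'll shift about 2.5 mm along the closing line and descend.

arm_command(
  deltas=[
    [0.06,-0.06,-0.3,0,0,0,128],
    [0.06,-0.06,-0.9,0,0,0,128],
    [0.06,-0.06,-1.5,0,0,0,128],
    [0.06,-0.06,-2.0,0,0,0,128],
    [0.06,-0.06,-2.07,0,0,0,128],
  ],
)

```text
clock: 2.33
tool_pos: [495.1, 376.5, 75.9]
tool_rot: [-0.376, 0.927, -0.0, -0.002]
ft_force: [-0.6, -0.3, 0.3]
width: 45.4
gripper_force: 0.0
```

arm_command(
  deltas=[
    [0,0,0,0,0,0,200],
    [0,0,0,0,0,0,255],
    [0,0,0,0,0,0,255],
    [0,0,0,0,0,0,255],
    [0,0,0,0,0,0,255],
  ],
)

```text
clock: 2.75
tool_pos: [496.7, 377.8, 79.6]
tool_rot: [-0.377, 0.926, 0.0, 0.001]
ft_force: [-0.0, 0.5, -0.8]
width: 14.8
gripper_force: 0.0
```

arm_command(
  deltas=[
    [0,0,0,0,0,0,255],
    [0,0,0,0,0,0,255],
    [0,0,0,0,0,0,255],
    [0,0,0,0,0,0,255],
    [0,0,0,0,0,0,255],
  ],
)

```text
clock: 3.17
tool_pos: [496.7, 377.8, 79.4]
tool_rot: [-0.377, 0.926, 0.0, 0.0]
ft_force: [-0.7, -0.3, 4.7]
width: 11.8
gripper_force: 30.0
```

arm_command(
  deltas=[
    [0,0,0.3,0,0,0,255],
    [0,0,0.8,0,0,0,255],
    [0,0,1.4,0,0,0,255],
    [0,0,2.1,0,0,0,255],
    [0,0,2.8,0,0,0,255],
  ],
)

```text
clock: 3.58
tool_pos: [496.1, 377.4, 164.8]
tool_rot: [-0.377, 0.926, -0.0, -0.0]
ft_force: [-0.5, -0.1, -0.8]
width: 11.9
gripper_force: 30.0
```

arm_command(
  deltas=[
    [-0.05,-0.7,0,0,0,0,255],
    [-0.1,-1.6,0,0,0,0,255],
    [-0.18,-2.5,0,0,0,0,255],
    [-0.25,-3.5,0,0,0,0,255],
    [-0.31,-4.5,0,0,0,0,255],
  ],
)

```text
clock: 4.0
tool_pos: [486.6, 241.5, 164.1]
tool_rot: [-0.377, 0.926, 0.0, 0.0]
ft_force: [0.1, 0.0, -1.2]
width: 11.9
gripper_force: 30.0
```

arm_command(
  deltas=[
    [-0.05,-1,0,0,0,0,255],
    [-0.1,-2,0,0,0,0,255],
    [-0.18,-3,0,0,0,0,255],
    [-0.25,-3.8,0,0,0,0,255],
    [-0.31,-4.46,0,0,0,0,255],
  ],
)

```text
clock: 4.42
tool_pos: [477.3, 107.1, 164.0]
tool_rot: [-0.376, 0.927, -0.0, 0.0]
ft_force: [0.9, -0.6, -0.9]
width: 11.6
gripper_force: 30.0
```

arm_command(
  deltas=[
    [0,0,0,0,0,0,255],
    [0,0,0,0,0,0,255],
    [0,0,0,0,0,0,255],
    [0,0,0,0,0,0,255],
    [0,0,0,0,0,0,255],
  ],
)

```text
clock: 4.83
tool_pos: [477.8, 109.5, 163.0]
tool_rot: [-0.377, 0.926, 0.0, 0.0]
ft_force: [0.1, 0.2, -0.1]
width: 11.8
gripper_force: 30.0
```

Run:
```python
from h import *
s=sensors.state();print(s['tool_pos'],s['tool_rot'],s['clock'],s['q'],s['width'],s['ft_force'])
im=eyes.capture('wrist');t=eyes.capture('top');sc=eyes.capture('scene');c=cam('wrist',s);np.save('pics/w3s.npy',s,allow_pickle=True)
print('hole',proj(c,[478.2,109.1,61]).round(1),'tip',proj(c,s['tool_pos']-[0,0,71.4]))
print('in scene: hole',proj(cam('scene'),[478.2,109.1,61]))
for n,i in dict(w3=im,t3=t,s3=sc).items(): cv2.imwrite(f'pics/{n}.png',i[:,:,::-1])
a=cv2.resize(im[130:280,180:330,::-1],None,fx=3.9,fy=3.9,interpolation=2)
b=np.zeros((585,800,3),np.uint8);b[:,:585]=a
d=cv2.resize(sc[125:225,258:328,::-1],(210,300),interpolation=2);b[:300,588:798]=d
e=cv2.resize(t[175:240,250:303,::-1],(210,258),interpolation=2);b[305:563,588:798]=e
cv2.imwrite('pics/c3.png',b)
```

```text
[477.76165407 109.47690222 163.01734937] [-3.77054457e-01  9.26191088e-01  4.48993864e-06  6.70672060e-05] 4.8333 [ 1.77682387e-01  1.39845837e-01  2.18291049e+00  5.01272191e-05
  8.18706970e-01 -2.16637609e+00] 11.813311090837397 [ 0.05923517  0.15581281 -0.13656568]
hole [251.8 196.4] tip [252.36588756 207.07981169]
in scene: hole [294.86296454 192.27990828]
```

View pics/c3.png

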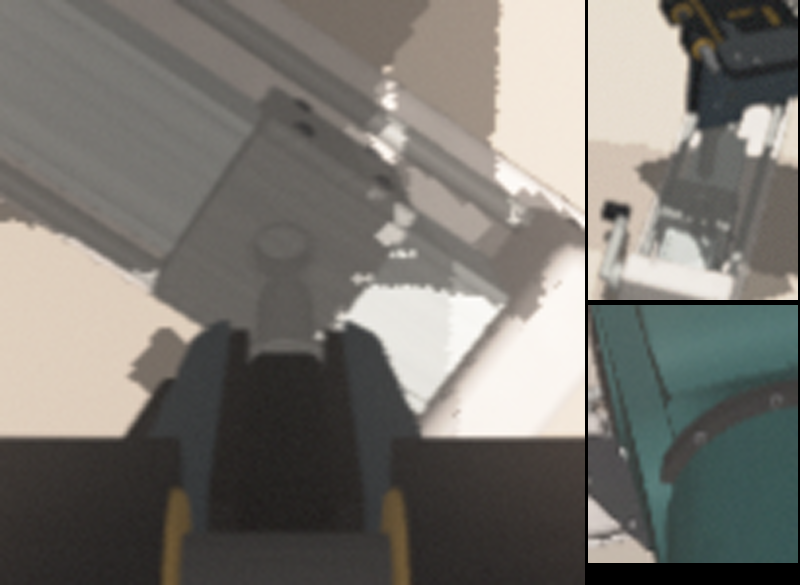

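The held pin (shank around crop (288,310)) points down at a ring at (283,242), the hole or the tip in shade. Enlarging with more contrast.

Run:
```python
import cv2,numpy as np
im=cv2.imread('pics/w3.png');c=im[180:225,230:275].astype(float)
c=np.clip((c-40)*255/110,0,255).astype(np.uint8)
cv2.imwrite('pics/c4.png',cv2.resize(c,None,fx=13,fy=13,interpolation=cv2.INTER_CUBIC))
```

```text
(no output)
```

View pics/c4.png

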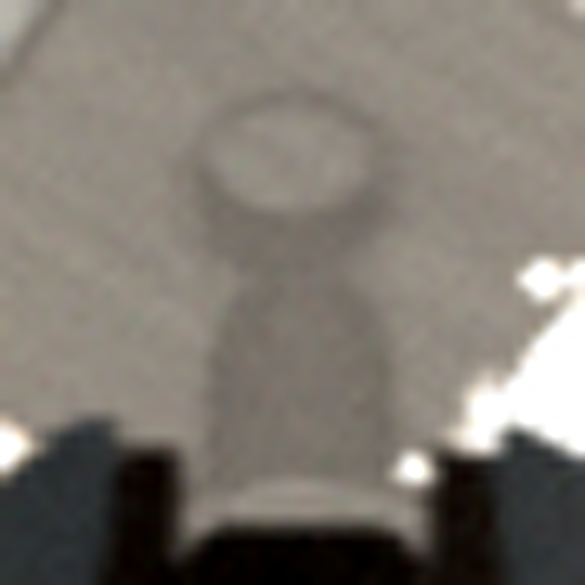

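Hole mouth centre is at about crop (291,206), i.e. pixel (251.9,195.3), and the tip is at about (252.6,205.6). Both match the predictions to about 1 px with the same bias, so relative error is below 1 mm. Lowering in stages.

arm_command(
  deltas=[
    [0.02,-0.02,-0.3,0,0,0,255],
    [0.02,-0.02,-0.7,0,0,0,255],
    [0.02,-0.02,-0.95,0,0,0,255],
    [0.02,-0.02,-1.05,0,0,0,255],
    [0.02,-0.02,-1.15,0,0,0,255],
  ],
)

```text
clock: 5.4
tool_pos: [478.0, 108.1, 127.6]
tool_rot: [-0.377, 0.926, 0.0, -0.001]
ft_force: [0.8, 0.3, -1.0]
width: 11.7
gripper_force: 30.0
```

arm_command(
  deltas=[
    [0,0,-0.04,0,0,0,255],
    [0,0,-0.07,0,0,0,255],
    [0,0,-0.1,0,0,0,255],
    [0,0,-0.13,0,0,0,255],
    [0,0,-0.13,0,0,0,255],
  ],
)

```text
clock: 5.82
tool_pos: [478.4, 108.2, 124.5]
tool_rot: [-0.377, 0.926, -0.0, 0.0]
ft_force: [0.0, -0.6, -0.9]
width: 11.5
gripper_force: 30.0
```

arm_command(
  deltas=[
    [0,0,-0.08,0,0,0,255],
    [0,0,-0.16,0,0,0,255],
    [0,0,-0.24,0,0,0,255],
    [0,0,-0.3,0,0,0,255],
    [0,0,-0.33,0,0,0,255],
  ],
)

```text
clock: 6.23
tool_pos: [478.1, 108.1, 114.2]
tool_rot: [-0.377, 0.926, 0.0, -0.0]
ft_force: [1.1, 0.1, -1.3]
width: 12.0
gripper_force: 30.0
```

Run:
```python
from h import *
s=sensors.state();print(s['tool_pos'],s['ft_force'],s['wrist_torque'],s['q'])
```

```text
[478.10812435 108.14701356 114.15129786] [ 1.13715485  0.12509342 -1.29143392] [ 0.00851268  0.07785834 -0.00716771] [ 1.74894167e-01  2.28064311e-01  2.19737987e+00  2.68065776e-05
  7.16614990e-01 -2.16815773e+00]
```

arm_command(
  deltas=[
    [0,0,0,0,0,0,210],
    [0,0,0,0,0,0,170],
    [0,0,0,0,0,0,128],
    [0,0,0,0,0,0,128],
    [0,0,0,0,0,0,128],
  ],
)

```text
clock: 6.65
tool_pos: [478.4, 108.2, 114.6]
tool_rot: [-0.377, 0.926, -0.0, 0.0]
ft_force: [0.2, -0.3, 0.3]
width: 39.9
gripper_force: 0.0
```

arm_command(
  deltas=[
    [0,0,0.1,0,0,0,128],
    [0,0,0.4,0,0,0,128],
    [0,0,0.9,0,0,0,128],
    [0,0,1.5,0,0,0,128],
    [0,0,1.9,0,0,0,128],
  ],
)

```text
clock: 7.07
tool_pos: [478.8, 108.3, 173.6]
tool_rot: [-0.377, 0.926, -0.0, 0.001]
ft_force: [0.6, -0.1, -0.1]
width: 45.5
gripper_force: 0.0
```

Run:
```python
from h import *
s=sensors.state();print(s['tool_pos'],s['clock'],s['width'],s['q'])
im=eyes.capture('wrist');c=cam('wrist',s)
print('pred top',proj(c,[478.2,108.9,127]).round(1))
m=(im.max(2)<50).astype(np.uint8);print(im[180:260:6,252].max(1))
cv2.imwrite('pics/w5.png',cv2.resize(im[120:290,160:340,::-1],None,fx=3.2,fy=3.2))
```

```text
[478.75145356 108.26478209 173.60976074] 7.0667 45.49358560930304 [ 1.74895294e-01  1.22613619e-01  2.17775775e+00  4.17671251e-05
  8.39927516e-01 -2.16819020e+00]
pred top [253.5 217.8]
[107  98  65  49  52  54  56  57 157 184 165 220 244 244]
```

View pics/w5.png

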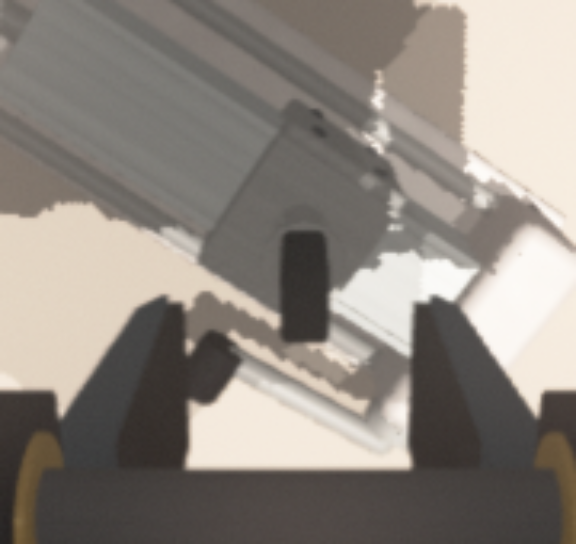

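Pin stands in the upper knuckle (grip at crop (304,285)). Now moving behind the pusher, turning and closing the hand.

arm_command(
  deltas=[
    [0.14,-0.8,0,0,0,-0.11,128],
    [0.28,-1.6,0,0,0,-0.22,128],
    [0.42,-2.4,0,0,0,-0.33,200],
    [0.56,-3.2,0,0,0,-0.44,255],
    [0.71,-4,0,0,0,-0.54,255],
  ],
)

```text
clock: 7.53
tool_pos: [499.6, -13.0, 171.8]
tool_rot: [-0.113, 0.994, -0.0, 0.0]
ft_force: [-0.1, 0.7, 0.6]
width: 28.5
gripper_force: 0.0
```

arm_command(
  deltas=[
    [0.14,-0.8,0,0,0,-0.11,255],
    [0.28,-1.6,0,0,0,-0.22,255],
    [0.42,-2.4,0,0,0,-0.33,255],
    [0.56,-3.2,0,0,0,-0.44,255],
    [0.71,-4,0,0,0,-0.54,255],
  ],
)

```text
clock: 7.95
tool_pos: [520.9, -133.1, 171.7]
tool_rot: [0.156, 0.988, -0.0, 0.0]
ft_force: [0.6, -0.5, 1.1]
width: 0.7
gripper_force: 0.0
```

arm_command(
  deltas=[
    [0,0,0,0,0,-0.11,255],
    [0,0,0,0,0,-0.22,255],
    [0,0,0,0,0,-0.33,255],
    [0,0,0,0,0,-0.44,255],
    [0,0,0,0,0,-0.54,255],
  ],
)

```text
clock: 8.37
tool_pos: [520.9, -131.9, 171.7]
tool_rot: [0.414, 0.91, -0.0, 0.0]
ft_force: [0.1, 0.4, -0.1]
width: 0.3
gripper_force: 0.0
```

arm_command(
  deltas=[
    [0,0,-0.3,0,0,-0.11,255],
    [0,0,-0.6,0,0,-0.22,255],
    [0,0,-0.9,0,0,-0.33,255],
    [0,0,-1.2,0,0,-0.44,255],
    [0,0,-1.5,0,0,-0.54,255],
  ],
)

```text
clock: 8.78
tool_pos: [520.9, -131.8, 126.3]
tool_rot: [0.642, 0.767, 0.0, 0.0]
ft_force: [-0.3, 0.4, 0.8]
width: 0.3
gripper_force: 0.0
```

```bash
cat > chk.py <<'E'
from h import *
u=np.array([-.177,.984]);h0=np.array([478.2,109.1])
s=sensors.state();d=s['tool_pos'][:2]-h0
f=s['ft_force'];im=eyes.capture('scene')
print('along %.1f across %.1f z %.1f clock %.2f'%(d@u,d@[.984,.177],s['tool_pos'][2],s['clock']),'F along %.1f'%(f[:2]@u),f.round(1))
c=cam('scene');cr=im[150:200,275:315].max(2)
m=(cr<55);ys,xs=np.where(m);print('dark n',m.sum(),'rows',ys.min()+150 if m.any() else None,ys.max()+150 if m.any() else None,'col',xs.mean()+275 if m.any() else None)
cv2.imwrite('pics/last.png',im[:,:,::-1])
E
python3 chk.py
python3 - <<'E'
from h import *
s=sensors.state();q=R.from_quat(s['tool_rot']).as_matrix();print(np.degrees(np.arctan2(q[1,1],q[0,1])),s['q'],s['width'])
c=cam('scene');print([proj(c,[478.2,109.1,z]).round(1) for z in(127,110,93,99)])
im=eyes.capture('wrist');cv2.imwrite('pics/w6.png',im[:,:,::-1])
cc=cam('wrist',s);print('pusher top edge pred',proj(cc,[514.3-6*-.177,-91.8-6*.984,79]))
sc=cv2.imread('pics/last.png')
o=np.zeros((600,800,3),np.uint8);o[:384,:512]=im[:,:,::-1];o[385:600,:800]=cv2.resize(sc[105:213,260:360],(400,215)).repeat(2,1) if 0 else 0
o[:360,515:795]=cv2.resize(sc[110:230,255:348],(280,360),interpolation=2)
cv2.imwrite('pics/c7.png',o)
E
```

```text
along -244.6 across -0.7 z 126.3 clock 8.78 F along 0.5 [-0.3  0.4  0.8]
dark n 77 rows 150 183 col 297.5194805194805
9.77291526967782 [-2.91304841e-01  2.75184306e-01  2.10495876e+00  2.67134666e-05
  7.63208086e-01 -4.61893083e-01] 0.656651706023121
[array([297.7, 171.8]), array([297. , 177.2]), array([296.2, 182.6]), array([296.5, 180.7])]
pusher top edge pred [255.81068171 174.31035245]
```

View pics/c7.png

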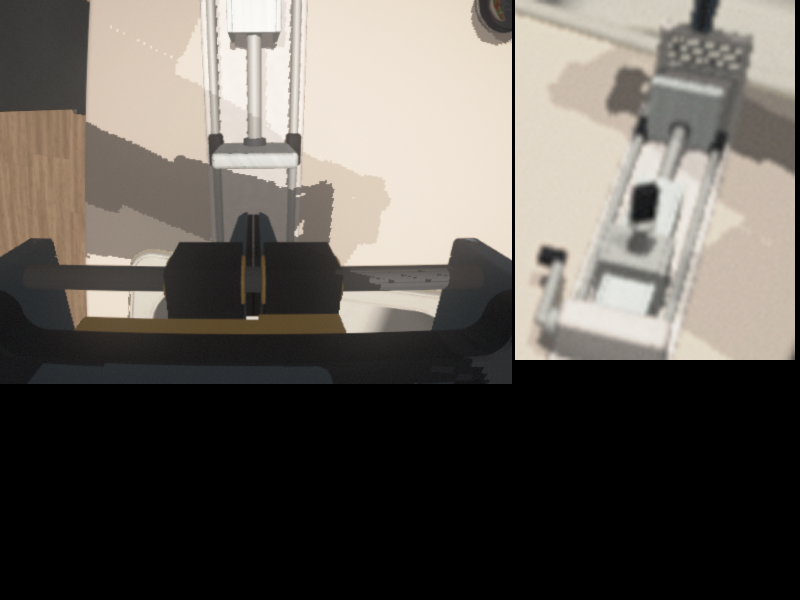

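The hand hangs behind the pusher (plate top at wrist (255,157), tips at (253,213)), and the pin stands at scene (297,178). Descending and approaching the free face, about 24 mm ahead.

arm_command(
  deltas=[
    [0,0,-0.6,0,0,0,255],
    [0,0,-1.2,0,0,0,255],
    [0,0,-1.8,0,0,0,255],
    [0,0,-2.5,0,0,0,255],
    [0,0,-2.84,0,0,0,255],
  ],
)

```text
clock: 9.3
tool_pos: [520.3, -131.7, 40.0]
tool_rot: [0.638, 0.77, -0.0, -0.001]
ft_force: [-0.7, 0.4, -0.4]
width: 0.8
gripper_force: 0.0
```

arm_command(
  deltas=[
    [-0.02,0.13,0,0,0,0,255],
    [-0.05,0.26,0,0,0,0,255],
    [-0.07,0.39,0,0,0,0,255],
    [-0.1,0.53,0,0,0,0,255],
    [-0.12,0.66,0,0,0,0,255],
  ],
)

```text
clock: 9.72
tool_pos: [517.7, -111.6, 42.3]
tool_rot: [0.639, 0.769, 0.0, 0.001]
ft_force: [-0.5, -0.2, -1.7]
width: 0.6
gripper_force: 0.0
```

```bash
sed -i 's/im\[150:200,275:315\]/im[165:200,290:306]/; s/+150/+165/g; s/+275/+290/' chk.py; python3 chk.py
```

```text
along -224.2 across -0.2 z 42.3 clock 9.72 F along -0.1 [-0.5 -0.2 -1.7]
dark n 72 rows 172 183 col 297.625
```

arm_command(
  deltas=[
    [-0.01,0.04,0,0,0,0,255],
    [-0.015,0.08,0,0,0,0,255],
    [-0.02,0.12,0,0,0,0,255],
    [-0.03,0.16,0,0,0,0,255],
    [-0.035,0.2,0,0,0,0,255],
  ],
)

```text
clock: 10.18
tool_pos: [516.6, -106.1, 41.5]
tool_rot: [0.64, 0.769, 0.0, 0.0]
ft_force: [0.9, -3.1, 2.3]
width: 0.8
gripper_force: 1.6
```

arm_command(
  deltas=[
    [-0.01,0.04,0,0,0,0,255],
    [-0.015,0.08,0,0,0,0,255],
    [-0.02,0.12,0,0,0,0,255],
    [-0.03,0.16,0,0,0,0,255],
    [-0.035,0.2,0,0,0,0,255],
  ],
)

```text
clock: 10.6
tool_pos: [515.2, -99.9, 41.4]
tool_rot: [0.64, 0.769, 0.0, 0.0]
ft_force: [2.2, -3.4, 1.9]
width: 0.6
gripper_force: 1.6
```

```bash
python3 chk.py
```

```text
along -212.2 across -0.5 z 41.4 clock 10.60 F along -3.8 [ 2.2 -3.4  1.9]
dark n 74 rows 172 183 col 297.3243243243243
```

arm_command(
  deltas=[
    [-0.01,0.04,0,0,0,0,255],
    [-0.015,0.08,0,0,0,0,255],
    [-0.02,0.12,0,0,0,0,255],
    [-0.03,0.16,0,0,0,0,255],
    [-0.035,0.2,0,0,0,0,255],
  ],
)

```text
clock: 11.07
tool_pos: [514.0, -93.9, 41.3]
tool_rot: [0.64, 0.769, -0.0, -0.0]
ft_force: [2.3, -2.7, 1.3]
width: 0.5
gripper_force: 1.6
```

```bash
python3 chk.py
```

```text
along -206.1 across -0.7 z 41.3 clock 11.07 F along -3.1 [ 2.3 -2.7  1.3]
dark n 74 rows 172 183 col 297.3243243243243
```

arm_command(
  deltas=[
    [-0.005,0.02,0,0,0,0,255],
    [-0.01,0.04,0,0,0,0,255],
    [-0.01,0.06,0,0,0,0,255],
    [-0.015,0.08,0,0,0,0,255],
    [-0.018,0.1,0,0,0,0,255],
  ],
)

```text
clock: 11.53
tool_pos: [513.5, -91.0, 41.3]
tool_rot: [0.64, 0.769, -0.0, -0.0]
ft_force: [1.6, -2.6, 2.1]
width: 0.6
gripper_force: 1.5
```

```bash
python3 chk.py
```

```text
along -203.1 across -0.7 z 41.3 clock 11.53 F along -2.9 [ 1.6 -2.6  2.1]
dark n 74 rows 172 183 col 297.3243243243243
```

arm_command(
  deltas=[
    [-0.005,0.02,0,0,0,0,255],
    [-0.01,0.04,0,0,0,0,255],
    [-0.01,0.06,0,0,0,0,255],
    [-0.015,0.08,0,0,0,0,255],
    [-0.018,0.1,0,0,0,0,255],
  ],
)

```text
clock: 12.0
tool_pos: [513.0, -88.0, 41.3]
tool_rot: [0.64, 0.769, -0.0, -0.0]
ft_force: [1.0, -3.5, 0.6]
width: 0.4
gripper_force: 1.5
```

```bash
python3 chk.py
```

```text
along -200.1 across -0.7 z 41.3 clock 12.00 F along -3.6 [ 1.  -3.5  0.6]
dark n 73 rows 172 183 col 297.2739726027397
```

arm_command(
  deltas=[
    [-0.005,0.02,0,0,0,0,255],
    [-0.01,0.04,0,0,0,0,255],
    [-0.01,0.06,0,0,0,0,255],
    [-0.015,0.08,0,0,0,0,255],
    [-0.018,0.1,0,0,0,0,255],
  ],
)

```text
clock: 12.47
tool_pos: [512.4, -85.0, 41.3]
tool_rot: [0.64, 0.769, -0.0, -0.0]
ft_force: [0.3, -2.6, 0.2]
width: 0.5
gripper_force: 1.6
```

```bash
python3 chk.py
```

```text
along -197.0 across -0.7 z 41.3 clock 12.47 F along -2.6 [ 0.3 -2.6  0.2]
dark n 71 rows 172 183 col 297.2676056338028
```

arm_command(
  deltas=[
    [-0.005,0.02,0,0,0,0,255],
    [-0.01,0.04,0,0,0,0,255],
    [-0.01,0.06,0,0,0,0,255],
    [-0.015,0.08,0,0,0,0,255],
    [-0.018,0.1,0,0,0,0,255],
  ],
)

```text
clock: 12.93
tool_pos: [511.9, -82.0, 41.3]
tool_rot: [0.64, 0.769, -0.0, -0.0]
ft_force: [0.8, -2.1, -1.0]
width: 0.5
gripper_force: 1.3
```

```bash
python3 chk.py
```

```text
along -194.0 across -0.7 z 41.3 clock 12.93 F along -2.2 [ 0.8 -2.1 -1. ]
dark n 73 rows 170 181 col 297.83561643835617
```

The pin top shifted about 2 px, so it tilted slightly. The eye's rim may be arriving. Taking smaller steps.

arm_command(
  deltas=[
    [0,0.01,0,0,0,0,255],
    [-0.005,0.02,0,0,0,0,255],
    [-0.005,0.03,0,0,0,0,255],
    [-0.007,0.04,0,0,0,0,255],
    [-0.009,0.05,0,0,0,0,255],
  ],
)

```text
clock: 13.4
tool_pos: [511.6, -80.5, 41.3]
tool_rot: [0.64, 0.769, -0.0, -0.0]
ft_force: [-0.2, -2.4, -0.6]
width: 0.2
gripper_force: 1.3
```

```bash
python3 chk.py
```

```text
along -192.5 across -0.7 z 41.3 clock 13.40 F along -2.3 [-0.2 -2.4 -0.6]
dark n 75 rows 170 181 col 297.76
```

arm_command(
  deltas=[
    [-0.005,0.02,0,0,0,0,255],
    [-0.01,0.04,0,0,0,0,255],
    [-0.01,0.06,0,0,0,0,255],
    [-0.015,0.08,0,0,0,0,255],
    [-0.018,0.1,0,0,0,0,255],
  ],
)

```text
clock: 13.87
tool_pos: [511.1, -77.4, 41.3]
tool_rot: [0.64, 0.769, -0.0, -0.0]
ft_force: [-0.9, -2.9, -0.5]
width: 0.4
gripper_force: 1.3
```

```bash
python3 chk.py
```

```text
along -189.4 across -0.7 z 41.3 clock 13.87 F along -2.7 [-0.9 -2.9 -0.5]
dark n 71 rows 178 189 col 295.98591549295776
```

The pin dropped (rows 172→178, about 19 mm) with only about 3 N on the hand. Backing off, rising and moving above the pin.

arm_command(
  deltas=[
    [0.02,-0.1,0,0,0,0,255],
    [0.06,-0.33,0,0,0,0,255],
    [0.08,-0.45,0.6,0,0,0,255],
    [0.08,-0.45,1.7,0,0,0,255],
    [0.08,-0.45,2.9,0,0,0,255],
  ],
)

```text
clock: 14.33
tool_pos: [512.6, -91.4, 128.3]
tool_rot: [0.64, 0.769, -0.001, -0.001]
ft_force: [0.2, -0.5, 0.2]
width: 0.1
gripper_force: 0.0
```

arm_command(
  deltas=[
    [0,0,0.8,0,0,0,255],
    [0,0,1.55,0,0,0,255],
    [-0.2,1,1.55,0,0,0,255],
    [-0.4,2.2,1.55,0,0,0,255],
    [-0.6,3.4,1.55,0,0,0,255],
  ],
)

```text
clock: 14.75
tool_pos: [495.7, 11.3, 175.5]
tool_rot: [0.64, 0.768, 0.001, 0.001]
ft_force: [0.2, -0.1, -0.6]
width: 0.1
gripper_force: 0.0
```

arm_command(
  deltas=[
    [-0.2,1.1,0,0,0,0,255],
    [-0.4,2.2,0,0,0,0,255],
    [-0.6,3.2,0,0,0,0,255],
    [-0.63,3.5,0,0,0,0,255],
    [-0.63,3.5,0,0,0,0,255],
  ],
)

```text
clock: 15.17
tool_pos: [476.6, 117.3, 175.0]
tool_rot: [0.639, 0.77, 0.0, 0.0]
ft_force: [0.8, 0.1, -0.1]
width: 0.7
gripper_force: 0.0
```

Run:
```python
from h import *
s=sensors.state();print(s['tool_pos'],s['clock'],s['width'],s['ft_force'])
im=eyes.capture('wrist');c=cam('wrist',s)
for z in(99,106,108):print(z,proj(c,[478.2,109.0,z]).round(1))
m=(im[:,:].max(2)<75);print(proj(c,s['tool_pos']+[0,0,-11]).round(1))
for r in range(170,216,3): x=np.where(m[r,225:285])[0]; print(r,(x.min()+225,x.max()+225,len(x)) if len(x) else None)
```

```text
[476.61749917 117.32656249 174.96282952] 15.1667 0.730493177570782 [ 0.81330268  0.11330856 -0.11311849]
99 [254.  213.8]
106 [254.1 216.7]
108 [254.1 217.6]
[254.4 237.2]
170 None
173 None
176 None
179 None
182 None
185 None
188 None
191 None
194 (np.int64(257), np.int64(259), 3)
197 (np.int64(253), np.int64(261), 9)
200 (np.int64(249), np.int64(264), 16)
203 (np.int64(245), np.int64(265), 21)
206 (np.int64(244), np.int64(266), 23)
209 (np.int64(244), np.int64(267), 24)
212 (np.int64(244), np.int64(267), 24)
215 (np.int64(241), np.int64(265), 25)
```

arm_command(
  deltas=[
    [0.05,-0.28,-0.3,0,0,0,255],
    [0.05,-0.28,-0.8,0,0,0,255],
    [0.05,-0.28,-1.3,0,0,0,255],
    [0.05,-0.28,-1.6,0,0,0,255],
    [0.05,-0.28,-1.75,0,0,0,255],
  ],
)

```text
clock: 15.63
tool_pos: [477.7, 106.0, 120.7]
tool_rot: [0.64, 0.768, -0.001, -0.001]
ft_force: [-0.3, 0.6, -0.0]
width: 0.1
gripper_force: 0.0
```

arm_command(
  deltas=[
    [0,0,-0.03,0,0,0,255],
    [0,0,-0.06,0,0,0,255],
    [0,0,-0.09,0,0,0,255],
    [0,0,-0.11,0,0,0,255],
    [0,0,-0.13,0,0,0,255],
  ],
)

```text
clock: 16.05
tool_pos: [478.5, 107.6, 118.8]
tool_rot: [0.639, 0.769, 0.0, 0.0]
ft_force: [0.0, -0.4, 0.8]
width: 0.5
gripper_force: 0.0
```

arm_command(
  deltas=[
    [0,0,-0.02,0,0,0,255],
    [0,0,-0.04,0,0,0,255],
    [0,0,-0.06,0,0,0,255],
    [0,0,-0.08,0,0,0,255],
    [0,0,-0.1,0,0,0,255],
  ],
)

```text
clock: 16.47
tool_pos: [478.2, 107.6, 115.4]
tool_rot: [0.64, 0.769, 0.0, 0.0]
ft_force: [0.2, 0.5, -0.0]
width: 0.8
gripper_force: 0.0
```

arm_command(
  deltas=[
    [0,0,-0.02,0,0,0,255],
    [0,0,-0.04,0,0,0,255],
    [0,0,-0.05,0,0,0,255],
    [0,0,-0.06,0,0,0,255],
    [0,0,-0.07,0,0,0,255],
  ],
)

```text
clock: 16.88
tool_pos: [478.3, 107.6, 113.4]
tool_rot: [0.64, 0.769, 0.0, 0.0]
ft_force: [-0.8, -0.8, 3.6]
width: 0.3
gripper_force: 1.7
```

arm_command(
  deltas=[
    [0,0,-0.015,0,0,0,255],
    [0,0,-0.03,0,0,0,255],
    [0,0,-0.04,0,0,0,255],
    [0,0,-0.05,0,0,0,255],
    [0,0,-0.06,0,0,0,255],
  ],
)

```text
clock: 17.3
tool_pos: [478.1, 107.5, 111.5]
tool_rot: [0.64, 0.769, -0.0, -0.0]
ft_force: [0.1, -0.6, 3.8]
width: 0.4
gripper_force: 1.6
```

```bash
python3 chk.py
```

```text
along -1.5 across -0.3 z 111.5 clock 17.30 F along -0.6 [ 0.1 -0.6  3.8]
dark n 133 rows 165 192 col 295.6766917293233
```

arm_command(
  deltas=[
    [0,0,-0.015,0,0,0,255],
    [0,0,-0.03,0,0,0,255],
    [0,0,-0.04,0,0,0,255],
    [0,0,-0.05,0,0,0,255],
    [0,0,-0.06,0,0,0,255],
  ],
)

```text
clock: 17.77
tool_pos: [478.4, 107.5, 110.5]
tool_rot: [0.639, 0.769, -0.0, 0.0]
ft_force: [-8.2, -4.6, 27.1]
width: 0.2
gripper_force: 13.3
```

arm_command(
  deltas=[
    [0,0,0.05,0,0,0,255],
    [0,0,0.3,0,0,0,255],
    [0,0,0.9,0,0,0,255],
    [0,0,1.8,0,0,0,255],
    [0,0,2.7,0,0,0,255],
  ],
)

```text
clock: 18.18
tool_pos: [477.5, 107.5, 191.4]
tool_rot: [0.64, 0.769, -0.001, -0.001]
ft_force: [-0.7, 0.6, 0.1]
width: 0.2
gripper_force: 0.0
```

arm_command(
  deltas=[
    [0,0,0.5,0,0,0,255],
    [0,-0.8,1,0,0,0,255],
    [0,-1.6,1.5,0,0,0,255],
    [0,-2.4,1.5,0,0,0,255],
    [0,-3,1.5,0,0,0,255],
  ],
)

```text
clock: 18.6
tool_pos: [478.4, 16.3, 237.0]
tool_rot: [0.64, 0.769, 0.001, 0.001]
ft_force: [-0.9, -0.4, -0.5]
width: 0.5
gripper_force: 0.0
```

```bash
python3 chk.py
python3 - <<'E'
from h import *
c=cam('scene');im=cv2.imread('pics/last.png').max(2)
print([proj(c,[478.2,109.1,z]).round(1) for z in(99,65,127,93)])
for r in range(172,200):print(r,im[r,288:306])
E
```

```text
along -91.4 across -16.2 z 237.0 clock 18.60 F along -0.2 [-0.9 -0.4 -0.5]
dark n 69 rows 181 191 col 295.0289855072464
[array([296.5, 180.7]), array([295. , 191.1]), array([297.7, 171.8]), array([296.2, 182.6])]
172 [ 98 100 111 129 181 208 207 206 203 205 206 201 192 174 156 132 119 114]
173 [101 105 117 123 165 184 199 203 208 206 208 205 206 201 193 170 162 152]
174 [127 126 114 115 127 148 188 192 202 209 208 204 206 206 201 200 197 192]
175 [154 153 128 140 133 153 188 194 202 208 205 206 204 204 203 204 205 204]
176 [164 153 134 144 148 182 194 202 208 207 205 202 202 202 203 204 203 205]
177 [165 141 129 134 155 204 207 213 211 205 201 202 207 203 202 203 202 204]
178 [159 144 156 166 180 209 215 220 200 181 181 197 204 207 205 203 203 204]
179 [157 167 195 193 186 180 184 186 154 131 136 172 207 215 214 209 205 205]
180 [151 174 197 173 139 116 107 100  81  69  81 141 208 225 224 219 217 215]
181 [141 170 191 140  81  57  48  46  45  36  45 109 195 223 227 225 226 223]
182 [150 188 192 128  57  38  46  42  40  38  39  92 178 221 225 227 228 227]
183 [167 199 191 120  54  35 
[... 596 characters left out ...]
91 [182 168 133  94  58  39  45  52  71  88 104 142 187 199 201 200 194 182]
192 [187 177 154 134 100  82  97 115 138 151 155 167 191 202 201 198 192 192]
193 [196 188 170 151 136 138 151 164 179 183 172 171 192 201 200 196 187 191]
194 [200 198 182 158 152 159 168 169 171 168 158 176 193 201 201 199 187 191]
195 [200 201 197 182 168 164 164 164 157 157 164 186 199 198 199 197 194 187]
196 [194 197 198 194 192 190 186 182 180 185 189 198 198 197 199 196 199 189]
197 [166 175 179 185 192 196 195 199 196 198 196 199 197 198 196 187 192 180]
198 [122 127 137 151 161 172 176 186 190 193 194 196 198 200 196 187 187 155]
199 [100 103 108 109 118 127 136 149 163 168 174 184 188 191 188 187 181 141]
```

The pin top dropped about 9 rows, which matches 28 mm, so it is home. The final push stopped at 27 N with the tips at about 99.5 mm.

```bash
python3 -c "
from plant import bot
print(bot.hand_in())"
```

```text
the job is handed in; nothing more can be done
None
```

The clevis pin is through both knuckles and the drawbar eye and pressed home with its collar on the upper knuckle, and the job was handed in at about 19 s; the hand-in gave no verdict, so this rests on the last scene image and the force readings.

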